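# Stack the spacer, washer and drive bush on a paint stirrer's spindle

## Task

Fit the loose parts on the upright spindle of the bench paint stirrer: first the tube spacer, then the flat washer on it, and last the slotted drive bush, feet down, gently turned until its slots drop over the spindle's cross pin and it sits fully home on the washer. Never press hard on the stirrer or ram the parts: feel for the pin with light force. Leave the tape, tin, bottle and brush where they are, and let go of everything at the end.

Things in the scene. Friction and masses are not known exactly. Their poses are not given: they have to be found in the camera images.
- seat (a point): Centre of the upper face of the steel seat disc (60 mm across, 9 mm tall) on top of the stirrer, 51 mm above the bench; z is up, along the spindle's axis.
- spindle_tip (a point): Top of the upright steel spindle, 78 mm above the seat. The spindle is 16 mm thick; its top 8 mm taper to 8 mm across.
- pin (a point): Middle of the cross pin, on the spindle's axis 43 mm above the seat. A level steel pin, 6 mm wide and high with a flat top, 26 mm long over its rounded ends, sticking out 5 mm on each side of the spindle. Where it points is not measured: up to 46 degrees either side of this frame's y axis. Spindle and pin turn only stiffly (about 0.5 N m).
- spacer_mid (a point): Steel tube spacer, 42 mm outside, bore 30 mm (it passes over the cross pin), 30 mm tall, standing upright on the bench. The point is its centre, half-way up. It belongs on the seat. Axes as built: z up while it stands upright.
- washer_mid (a point): Thick flat steel washer, 52 mm outside, bore 30 mm (passes over the cross pin), 8 mm thick, lying flat on the bench. The point is its centre, half-way up. It belongs on top of the spacer. Axes as built: z up while it stands upright.
- bush_mid (a point): Centre, half-way up, of the steel drive bush: 40 mm outside, 40 mm tall, bore 18 mm, standing on the bench feet down. The upper 28 mm is a plain round ring; the lower 12 mm is cut by two crossing slots (9 mm wide, along this frame's x and y axes) that leave four feet.
- mixer: The whole stirrer: a low grey box (150 x 130 mm, 42 mm tall) fixed to the bench, carrying seat and spindle; origin at the centre of its underside. It must not feel more than 40 N.
- spacer: The spacer's body, origin at the centre of its lower end.
- washer: The washer's body, origin at the centre of its underside.
- bush: The bush's body, origin at the centre of its underside (the feet). Home on the washer with the pin in a slot, its underside is 38 mm above the seat; with the feet riding on the pin it stands 8 mm higher. From any start a quarter turn brings a slot to the pin.
- tape: Bystander: roll of masking tape lying flat, 100 mm across, 25 mm tall. Origin at the centre of its underside.
- tin: Bystander: closed paint tin, 90 mm across, 110 mm tall. Origin at the centre of its underside.
- thinner: Bystander: white bottle, 70 mm across, 180 mm tall. Origin at the centre of its underside.
- brush: Bystander: paint brush lying on the bench, about 200 mm long. Origin below its middle.
Mind the look-alikes: they are no part of the job. Leave any orange or pink look-alike of the bush alone.

How it is judged (in metres and radians):
On the way, in this order (a step that is already met when the one before it is completed fails the run):
1. the spacer stands on the seat around the spindle (horizontal distance between spacer_mid and seat below 0.009 m and z of spacer_mid in the frame of seat between 0.0125 and 0.0175 m and angle between spacer_mid's own z axis and vertical below 0.1 rad), for 0.2 s.
2. the washer lies on the spacer around the spindle (all of step 1 and horizontal distance between washer_mid and seat below 0.009 m and z of washer_mid in the frame of seat between 0.0315 and 0.0365 m and angle between washer_mid's own z axis and vertical below 0.1 rad), for 0.2 s.
3. the bush has dropped over the cross pin and sits on the washer (all of step 2 and horizontal distance between bush_mid and seat below 0.003 m and z of bush_mid in the frame of seat between 0.0555 and 0.0605 m and angle between bush_mid's own z axis and vertical below 0.1 rad), for 0.2 s.
At the end, for the whole second after the job is handed in: Spacer upright on the seat, washer flat on the spacer, and bush over the cross pin flat on the washer: each within 2.5 mm of its seated height, the spacer and washer within 9 mm and the bush within 3 mm of the spindle's axis, tilted less than 0.1 rad, at rest (below 0.02 m/s) and let go (all of step 3 and linear speed of each of spacer, washer, bush below 0.02 m/s); the robot touches nothing.
It fails at once if the stirrer (housing, seat, spindle, pin) is pressed or struck with more than 40 N (contact force between mixer and anything else above 40 N).
It fails at once if the roll of tape is moved by more than 25 mm (distance of tape from where it was at the start of the episode above 0.025 m).
It fails at once if the paint tin is moved by more than 25 mm (distance of tin from where it was at the start of the episode above 0.025 m).
It fails at once if the thinner bottle is moved by more than 25 mm (distance of thinner from where it was at the start of the episode above 0.025 m).
It fails at once if the brush is moved by more than 25 mm (distance of brush from where it was at the start of the episode above 0.025 m).
It also fails if it takes over 72 s, if anything falls off the work surface, if the arm or the gripper's body presses on something with over 40 N, if the wrist force passes 120 N, or if a joint passes its speed limit or range.

## Robot

A 6-joint arm with a two-finger parallel gripper is mounted at the origin on the work surface. World frame = base frame: x ahead of the robot, y to its left, z up, the work surface at z = 0. Lengths are in m, angles in degrees, forces in N, time in s.
With the tool pointing down it reaches from about 0.375 to 0.75 m from the base axis. Payload 9 kg.
Tool frame: the origin (TCP) lies midway between the tips of the shut fingers; the grasp point (between the pads) lies 19 mm behind it; z points along the fingers, y is the line along which they close (so a half turn about z gives the same grasp; the last joint's range is limited). The gripper opens to 85 mm and grips with 20 to 120 N. Pads are 22 mm wide; open, the fingers measure 114 mm over their backs; the gripper's body (76 mm by 85 mm) begins 54 mm behind the grasp point. The pads swing forward as they close: fully open they stand 13 mm farther back than shut.
Start: joints at [-82.374, 5.964, 5.575, 89.605, 0, 77.527], TCP at [0.206, -0.563, 0.196] pointing down, gripper open.
Joint ranges: [-171.21, 171.21], [-48.23, 106.86], [-62.78, 66.21], [-105.2, 120.99], [-86.42, 89.51], [-180, 180]. Speed limits (degrees/s): [127.2, 127.2, 147.25, 180, 180, 180].

## Interface

Orientations are given as [roll, pitch, yaw] about the fixed x, y, z axes, in that order (R = Rz(yaw) Ry(pitch) Rx(roll)).
In Python, from workcell import robot gives the robot as it stands.
- The arm moves only by the shell command python3 -m handwheel 'ROWS' [FORCE]. ROWS is JSON, one flat list of numbers, 7 for each row, row after row: the turn, a rotation vector about the tool's x, y, z in rad, then the shift along the tool's x, y, z in m, then the opening in per cent of the stroke, from 0 (shut) to 100 (fully open). In form: [rx, ry, rz, tx, ty, tz, gripper, rx, ry, rz, tx, ty, tz, gripper, ...]. A call has 1 to 5 rows; each row shifts and turns the commanded pose from where the row before left it, along the tool's axes as they then stand; what a row does not reach is not made up. A row lasts 1/12 s, in which the tool goes at most 41.7 mm and 7.16 degrees, less where a joint would pass 70% of its speed; a pose out of reach is approached as far as the arm can. A call with a gripper value outside its range is refused whole. The fingers move at their own pace and stop on an object; FORCE is the grip in N (left out, the last holds). Time passes only in rows, so rows that do not move let the fingers close. It gives the time, the measured TCP pose, the force, the opening and the grip force at its end, in the units of the state.
- robot.get_state(): the state, without advancing time (a new reading comes with each control period).
- robot.capture(name): name is "scene" or "top" or "wrist"; returns a dict with "image" (400x640x3 uint8, red, green, blue), "fx", "fy", "cx", "cy" (pixels), "R" (3x3) and "t" (3): a world point X has camera coordinates R X + t. Camera axes: x right, y down, z forward; pixel columns grow to the right and rows downward; lengths in m; the calibration is good to about 2 mm. A picture is of the moment at which its call begins. There is no depth.
- robot.close_job(): hands the job in; it is judged then, once.
Trained networks look in the newest picture that a camera, given by its name, has taken for a name from the list of things; names that differ only in an ending like _2 or _b are one class to them, and where a whole thing is asked for, a point or a joint stands for the part that bears it (a point fixed in the world has none). Each returns a list of dicts, best first, with "confidence" (0 to 1); they miss things now and then, are a little off and sometimes report something else, mostly with a low value. They report only what shows in the picture. A call takes as long as a camera call. They do not tell look-alikes from the thing itself.
- robot.recognise(camera, query): "extent" ([left, top, right, bottom] in pixels, round what is visible of it).
- robot.pinpoint(camera, query): "position" ([column, row] in pixels: a listed point, or the origin of a listed thing).
The state is a dict: "t": time; "joints": joint angles; "qd": joint speeds; "effort": joint torques, N m; "tcp_pos": TCP position; "tool_rot": TCP orientation; "wrist_force": force on the tool from outside, world axes, zero at the start; "moment": the same for the moment, N m; "width": finger opening in m; "grip_force": force on a finger pad.
Only numpy, scipy, OpenCV 4.12 (cv2) and the standard library are available. Lean on these libraries where they do the work, as an engineer would, in place of code of your own. Each camera call takes 0.05 s, during which the arm holds its last target. There are 200 camera calls.

## Working session

There is one attempt and no reset: what is moved stays moved. The work goes in short steps, Python scripts to look and compute and a shell command to move; the robot and the scene stay as the last step left them, time stands still between calls to the robot, and variables do not carry over. Pictures are saved under pics/ and viewed, at most 10 in all, crops included, and the job is handed in when it is done.

```bash
mkdir -p pics; ls; cat > h.py <<'E'
import numpy as np, cv2
from workcell import robot
def ray(c,px):
    d=np.array([(px[0]-c['cx'])/c['fx'],(px[1]-c['cy'])/c['fy'],1.0])
    return -c['R'].T@c['t'], c['R'].T@d
def atz(c,px,z):
    o,d=ray(c,px); return o+d*(z-o[2])/d[2]
def save(c,n): cv2.imwrite('pics/'+n,c['image'][:,:,::-1])
E
python3 - <<'E'
from h import *
print(robot.get_state())
Z=dict(seat=.051,spindle_tip=.129,pin=.094,spacer_mid=.015,washer_mid=.004,bush_mid=.02)
for n in('top','scene'):
    c=robot.capture(n); save(c,n+'1.png')
    for q,z in Z.items():
        for r in robot.pinpoint(n,q)[:4]: print(n,q,np.round(r['position']),round(r['confidence'],2),np.round(atz(c,r['position'],z),3))
E
```

```text
pics
{'t': 0.0, 'joints': array([-8.23765181e+01,  5.99899413e+00,  5.52723448e+00,  8.96056367e+01,
       -7.08668855e-04,  7.75277102e+01]), 'qd': array([ 0.02275184, -0.03091055,  0.03655474, -0.13188514,  0.0518086 ,
       -0.00486162]), 'effort': array([ 8.40121975e-04, -5.56923008e+01,  5.03653944e+01,  1.67622051e-02,
       -1.31907145e-04, -6.89850609e-06]), 'tcp_pos': array([ 0.20611647, -0.56307384,  0.19502021]), 'tool_rot': array([-1.79924277e+02, -1.60231426e-02,  2.00957615e+01]), 'wrist_force': array([ 0.34439067, -0.1573969 , -0.31728589]), 'moment': array([-0.00526582, -0.00281343, -0.00271907]), 'grip_force': 0.0, 'width': 0.08530401894170912}
top seat [258. 188.] 0.86 [0.583 0.15  0.051]
top spindle_tip [263. 188.] 0.23 [0.569 0.126 0.129]
top pin [256. 184.] 0.78 [0.586 0.149 0.094]
top spacer_mid [384. 176.] 0.56 [ 0.629 -0.192  0.015]
top washer_mid [356. 226.] 0.66 [ 0.491 -0.114  0.004]
top bush_mid [406. 226.] 0.69 [ 0.492 -0.248  0.02 ]
top bush_mid [412. 194.] 0.49 [ 0.579 -0.266  0.02 ]
scene seat [366. 201.] 0.89 [0.586 0.136 0.051]
scene spindle_tip [267. 214.] 0.65 [ 0.586 -0.141  0.129]
scene spindle_tip [369. 178.] 0.56 [0.577 0.143 0.129]
scene pin [368. 188.] 0.73 [0.581 0.139 0.094]
scene spacer_mid [259. 263.] 0.73 [ 0.629 -0.188  0.015]
scene washer_mid [268. 216.] 0.74 [ 0.485 -0.109  0.004]
scene washer_mid [259. 261.] 0.19 [ 0.616 -0.184  0.004]
scene bush_mid [216. 228.] 0.84 [ 0.483 -0.251  0.02 ]
scene bush_mid [178. 230.] 0.57 [ 0.446 -0.342  0.02 ]
scene bush_mid [222. 255.] 0.51 [ 0.57  -0.264  0.02 ]
```

View pics/top1.png

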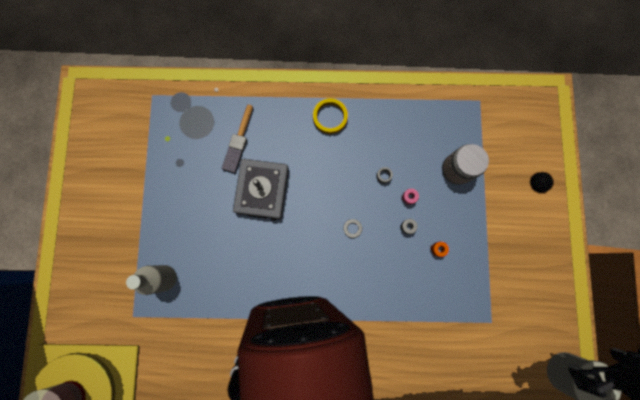

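View pics/scene1.png

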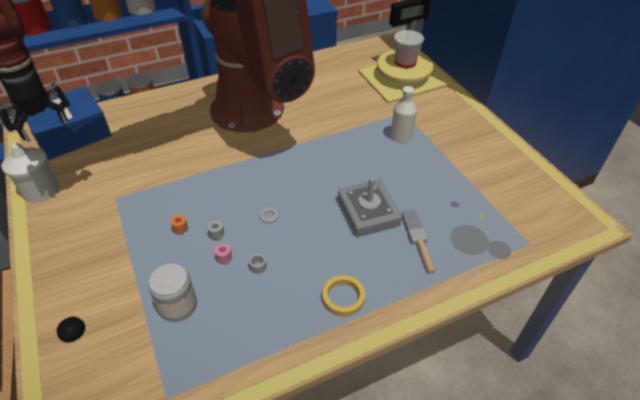

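Candidates in the top picture: the grey bush is at (409,228), with a pink look-alike at (411,197) and an orange one at (441,250). The spacer is at (384,176), the washer at (353,229), and the stirrer at (260,188) with its pin showing diagonally. By the description I take the grey bush. I'll check it close by with the wrist camera.

```bash
python3 -m handwheel '[0,0,-0.122,0,0,0,100,0,0,-0.122,0,0,0,100,0,0,-0.122,0,0,0,100,0,0,-0.122,0,0,0,100,0,0,-0.122,0,0,0,100]' 40
python3 -m handwheel '[0,0,-0.122,0,0,0,100,0,0,-0.122,0,0,0,100,0,0,-0.122,0,0,0,100,0,0,-0.122,0,0,0,100,0,0,-0.122,0,0,0,100]'
python3 -m handwheel '[0,0,0,0.025,0.025,0,100,0,0,0,0.025,0.025,0,100,0,0,0,0.025,0.025,0,100,0,0,0,0.025,0.025,0,100,0,0,0,0.025,0.025,0,100]'
python3 -m handwheel '[0,0,0,0.025,0.025,0,100,0,0,0,0.025,0.025,0,100,0,0,0,0.025,0.025,0,100,0,0,0,0.025,0.025,0,100,0,0,0,0.025,0.025,0,100]'
python3 -m handwheel '[0,0,0,0.02,0.025,0,100,0,0,0,0.02,0.025,0,100,0,0,0,0.02,0.025,0,100,0,0,0,0.01,0.01,0,100,0,0,0,0,0,0,100]'
python3 - <<'E'
from h import *
s=robot.get_state(); print(s['t'],s['tcp_pos'],s['tool_rot'],s['joints'])
Z=dict(spacer_mid=.015,washer_mid=.004,bush_mid=.02)
c=robot.capture('wrist'); save(c,'w1.png')
print(-c['R'].T@c['t'],c['R'],c['fx'])
for q,z in Z.items():
    for r in robot.pinpoint('wrist',q)[:4]: print(q,np.round(r['position']),round(r['confidence'],2),np.round(atz(c,r['position'],z),4))
E
```

```text
t: 1.12
tcp_pos: [0.2062, -0.5635, 0.1959]
tool_rot: [180.0, 0.0, 55.4]
wrist_force: [-1.2, 0.4, -0.7]
width: 0.0855
grip_force: 0.0
t: 1.53
tcp_pos: [0.2062, -0.5635, 0.1959]
tool_rot: [180.0, 0.0, 90.3]
wrist_force: [0.3, 0.5, -1.5]
width: 0.0852
grip_force: 0.0
t: 1.95
tcp_pos: [0.3321, -0.4372, 0.1959]
tool_rot: [180.0, 0.0, 90.0]
wrist_force: [0.8, -0.0, -0.1]
width: 0.0854
grip_force: 0.0
t: 2.37
tcp_pos: [0.4573, -0.3121, 0.196]
tool_rot: [180.0, 0.0, 90.0]
wrist_force: [-0.5, -0.5, -0.4]
width: 0.0859
grip_force: 0.0
t: 2.78
tcp_pos: [0.5428, -0.2413, 0.1956]
tool_rot: [180.0, -0.0, 90.2]
wrist_force: [0.1, 0.4, 0.5]
width: 0.0854
grip_force: 0.0
2.7833 [ 0.54275359 -0.24126949  0.19558981] [ 1.79996175e+02 -2.78580590e-02  9.01939818e+01] [-3.65839518e+01  4.91378466e+00  4.43816321e+00  8.95379943e+01
  2.46030410e-02  5.32220644e+01]
[ 0.54151609 -0.1615982   0.37318542] [[ 9.99997713e-01  2.11850718e-03 -2.91782512e-04]
 [ 2.10426721e-03 -9.50466900e-01  3.10818667e-01]
 [ 3.81141958e-04 -3.10818570e-01 -9.50469185e-01]] 321.51914397468374
spacer_mid [394. 123.] 0.78 [ 0.6253 -0.1905  0.015 ]
washer_mid [258.  37.] 0.59 [ 0.4807 -0.1045  0.004 ]
bush_mid [224. 248.] 0.9 [ 0.4293 -0.3391  0.02  ]
bush_mid [339. 187.] 0.67 [ 0.5674 -0.261   0.02  ]
bush_mid [267. 182.] 0.6 [ 0.485  -0.2557  0.02  ]
```

View pics/w1.png

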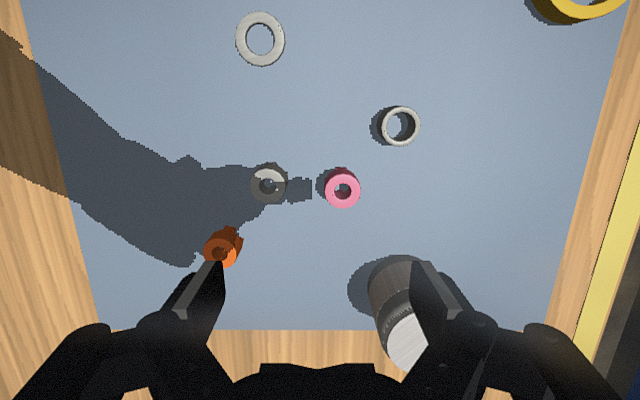

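The wrist view shows the grey bush at (267,183), pink at (342,188), orange at (222,247), the spacer at (399,124), the washer at (260,38) and the tin at (395,310). I'm keeping the grey bush. Going to the spacer next.

```bash
python3 -m handwheel '[0,0,0,0.017,0.028,0.01,100,0,0,0,0.017,0.028,0.01,100,0,0,0,0.016,0.028,0.01,100,0,0,0,0,0,0.03,90,0,0,0,0,0,0.01,80]'
cat >> h.py <<'E'
def look(cam,q,z,name=None,n=2):
    c=robot.capture(cam)
    if name: save(c,name)
    s=robot.get_state(); print('t',s['t'],'tcp',np.round(s['tcp_pos'],4),'rot',np.round(s['tool_rot'],2),'w',round(s['width'],4))
    for r in robot.pinpoint(cam,q)[:n]: print(q,np.round(r['position'],1),round(r['confidence'],2),np.round(atz(c,r['position'],z),4))
    return c
E
python3 - <<'E'
from h import *
c=look('wrist','spacer_mid',.015)
for r in robot.recognise('wrist','spacer')[:2]:
    l,t,R,b=r['extent'];print(r)
    print(atz(c,[(l+R)/2,t],.0),atz(c,[(l+R)/2,b],.03),atz(c,[(l+R)/2,(t+b)/2],.02))
l,t,R,b=[int(v) for v in (l,t,R,b)]
cv2.imwrite('pics/s2.png',cv2.resize(c['image'][max(t-60,0):b+60,max(l-80,0):R+80,::-1],None,fx=2,fy=2))
E
```

```text
t: 3.4
tcp_pos: [0.6242, -0.1932, 0.1219]
tool_rot: [-179.8, -0.1, 90.0]
wrist_force: [-0.6, -0.1, -1.1]
width: 0.0687
grip_force: 0.0
t 3.45 tcp [ 0.6226 -0.1932  0.1207] rot [-1.7965e+02 -1.6000e-01  8.9960e+01] w 0.0683
spacer_mid [320.7 182.5] 0.66 [ 0.6263 -0.1895  0.015 ]
{'extent': [298.6, 159.5, 350.0, 213.3], 'confidence': 0.8}
[ 0.62977412 -0.17113439  0.        ] [ 0.62948883 -0.21395475  0.03      ] [ 0.62953426 -0.19181043  0.02      ]
{'extent': [146.9, 224.4, 206.3, 278.4], 'confidence': 0.48}
[ 0.48153863 -0.23708611  0.        ] [ 0.48817987 -0.28061558  0.03      ] [ 0.48720766 -0.2569908   0.02      ]
```

View pics/s2.png

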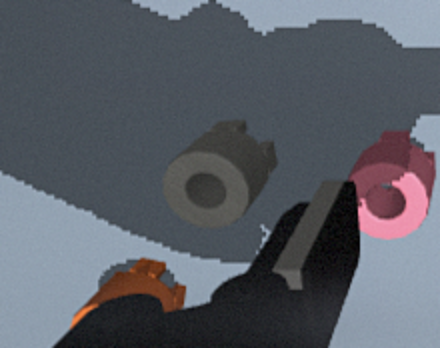

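```bash
python3 -m handwheel '[0,0,0,0.001,0.004,0.025,80,0,0,0,0,0,0.035,80,0,0,0,0,0,0.03,80,0,0,0,0,0,0.015,80,0,0,0,0,0,0.005,80]'
python3 -m handwheel '[0,0,0,0,0,0,80,0,0,0,0,0,0,30,0,0,0,0,0,0,20,0,0,0,0,0,0,20,0,0,0,0,0,0,20]' 40
python3 -m handwheel '[0,0,0,0,0,0,20,0,0,0,0,0,0,20]'
python3 - <<'E'
from h import *
s=robot.get_state(); print(s)
E
```

```text
t: 3.97
tcp_pos: [0.6273, -0.1931, 0.0144]
tool_rot: [-179.9, -0.1, 89.9]
wrist_force: [-0.3, -0.3, 0.4]
width: 0.0682
grip_force: 0.0
t: 4.38
tcp_pos: [0.63, -0.193, 0.0174]
tool_rot: [179.9, 0.1, 90.0]
wrist_force: [-0.2, -0.0, 0.5]
width: 0.0199
grip_force: 0.0
t: 4.55
tcp_pos: [0.6294, -0.1925, 0.0162]
tool_rot: [180.0, 0.0, 90.0]
wrist_force: [-0.2, 0.8, -0.2]
width: 0.0172
grip_force: 0.0
{'t': 4.55, 'joints': array([-2.83623036e+01,  1.84096302e+01,  8.79933924e-01,  7.24365605e+01,
       -3.94805342e-03,  6.16302888e+01]), 'qd': array([ 0.01727088,  0.10683781, -0.15658704, -0.03941991,  0.10737767,
        0.07326864]), 'effort': array([-4.61811258e-02, -6.56275678e+01,  4.94860089e+01, -5.89278090e-03,
       -2.27596851e-03, -4.09292697e-04]), 'tcp_pos': array([ 0.62943782, -0.19254808,  0.01622933]), 'tool_rot': array([1.79972185e+02, 1.95073073e-02, 9.00074016e+01]), 'wrist_force': array([-0.22755777,  0.84181552, -0.22102777]), 'moment': array([ 0.02950585,  0.02725749, -0.01745344]), 'grip_force': 0.0, 'width': 0.017150132787684794}
```

```bash
python3 - <<'E'
from h import *
c=look('wrist','spacer_mid',.015,'w3.png'); print(robot.recognise('wrist','spacer')[:2])
E
```

```text
t 4.6 tcp [ 0.6293 -0.1925  0.0161] rot [1.7998e+02 1.0000e-02 9.0010e+01] w 0.0173
spacer_mid [315.1 233.7] 0.61 [ 0.6273 -0.1928  0.015 ]
[{'extent': [281.1, 196.4, 359.4, 276.9], 'confidence': 0.77}]
```

View pics/w3.png

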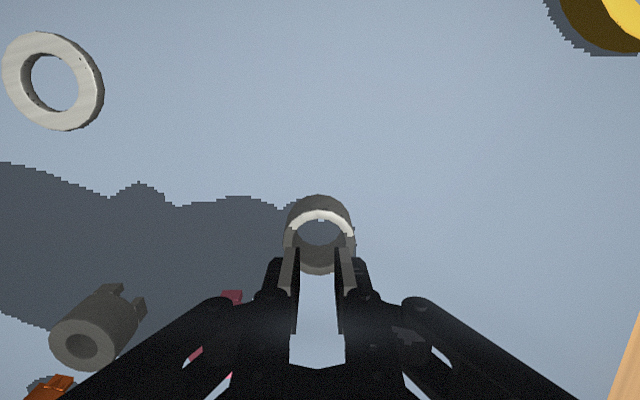

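```bash
python3 - <<'E'
from h import *
c=robot.capture('wrist')
def pr(p):
    q=c['R']@np.array(p)+c['t']; return np.round([c['fx']*q[0]/q[2]+c['cx'],c['fy']*q[1]/q[2]+c['cy']],1)
s=robot.get_state(); x,y,z=s['tcp_pos']; print(s['width'],s['grip_force'])
for h in(.016,.03,.035,.045):
  for w in (.0085,.021): print(h,w,pr([x-w,y,h]),pr([x+w,y,h]),pr([x-w,y+.011,h]),pr([x+w,y+.011,h]))
cv2.imwrite('pics/w4.png',cv2.resize(c['image'][180:330,240:400,::-1],None,fx=4,fy=4,interpolation=cv2.INTER_NEAREST))
E
```

```text
0.017239234640252656 0.0
0.016 0.0085 [304.4 234.3] [332.7 234.3] [304.2 217.2] [333.  217.2]
0.016 0.021 [283.6 234.3] [353.5 234.2] [283.  217.2] [354.1 217.2]
0.03 0.0085 [303.5 244.6] [333.9 244.6] [303.2 226.4] [334.2 226.4]
0.03 0.021 [281.2 244.6] [356.2 244.5] [280.5 226.4] [356.9 226.4]
0.035 0.0085 [303.1 248.6] [334.3 248.6] [302.8 230.1] [334.6 230. ]
0.035 0.021 [280.2 248.7] [357.2 248.6] [279.5 230.1] [358. 230.]
0.045 0.0085 [302.4 257.5] [335.3 257.4] [302. 238.] [335.7 238. ]
0.045 0.021 [278.1 257.5] [359.6 257.4] [277.3 238. ] [360.4 237.9]
```

View pics/w4.png

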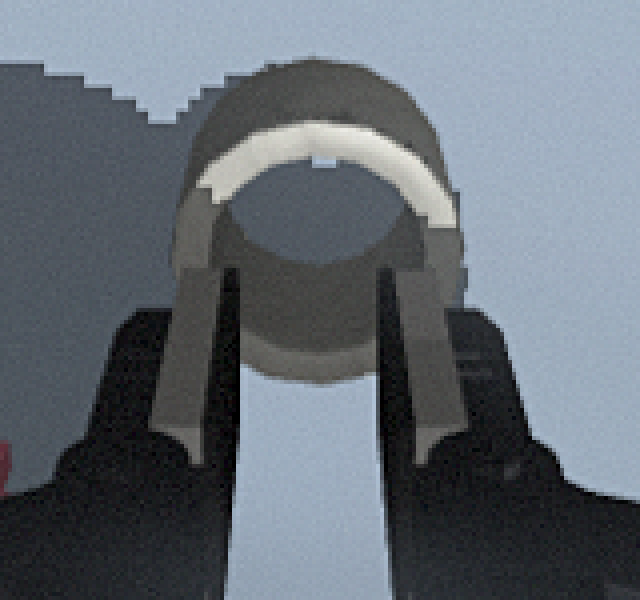

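The crop shows the finger tips over the rim of the spacer, overlapping its top edge at about row 247. So they closed above it, and the real tips stand higher than I assumed. I'll open, go lower and close again.

```bash
python3 -m handwheel '[0,0,0,0,0,0,75,0,0,0,0,0,0,75,0,0,0,0,0,0,75,0,0,0,0,0,0,75,0,0,0,0,0,0,75]'
python3 -m handwheel '[0,0,0,0,0,0.004,75,0,0,0,0,0,0.004,75,0,0,0,0,0,0.003,75,0,0,0,0,0,0,75,0,0,0,0,0,0,35]'
python3 -m handwheel '[0,0,0,0,0,0,35,0,0,0,0,0,0,35,0,0,0,0,0,0,35,0,0,0,0,0,0,35,0,0,0,0,0,0,35]'
python3 - <<'E'
from h import *
c=robot.capture('wrist')
save(c,'w5.png')
E
```

```text
t: 5.17
tcp_pos: [0.6292, -0.1925, 0.0158]
tool_rot: [180.0, 0.0, 90.0]
wrist_force: [0.2, 0.9, 0.7]
width: 0.064
grip_force: 0.0
t: 5.58
tcp_pos: [0.6289, -0.1923, 0.0043]
tool_rot: [-180.0, -0.0, 90.0]
wrist_force: [-0.5, 1.0, 0.3]
width: 0.0536
grip_force: 0.0
t: 6.0
tcp_pos: [0.6293, -0.1926, 0.0049]
tool_rot: [180.0, 0.0, 90.0]
wrist_force: [0.3, 0.3, -0.3]
width: 0.0297
grip_force: 0.0
```

View pics/w5.png

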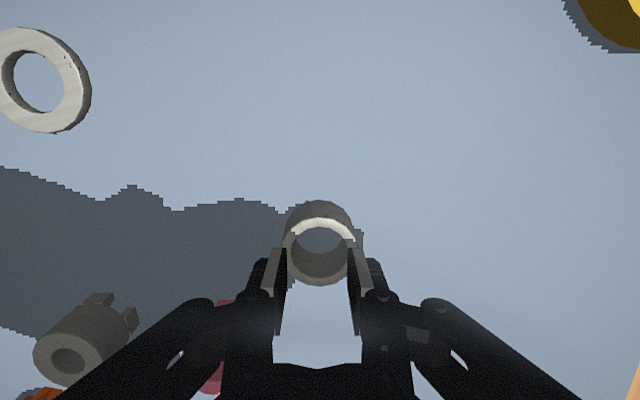

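The fingers are again above the rim: tip edge at row 247, spacer rim ending at row 285. By parallax the real tips stand about 35–38 mm behind the reported TCP. I'll go lower in steps and watch the force.

```bash
python3 -m handwheel '[0,0,0,0,0,0,75,0,0,0,0,0,0,75,0,0,0,0,0,0,75,0,0,0,0,0,0,75,0,0,0,0,0,0.004,75]'
python3 -m handwheel '[0,0,0,0,0,0.004,75,0,0,0,0,0,0.004,75,0,0,0,0,0,0.003,75,0,0,0,0,0,0,75,0,0,0,0,0,0,75]'
python3 -m handwheel '[0,0,0,0,0,0.004,75,0,0,0,0,0,0.003,75,0,0,0,0,0,0.003,75,0,0,0,0,0,0,35,0,0,0,0,0,0,35]'
python3 -m handwheel '[0,0,0,0,0,0,35,0,0,0,0,0,0,35,0,0,0,0,0,0,35]'
```

```text
t: 6.47
tcp_pos: [0.6298, -0.1928, 0.0016]
tool_rot: [179.9, 0.0, 90.0]
wrist_force: [-0.3, -0.0, 0.4]
width: 0.0644
grip_force: 0.0
t: 6.88
tcp_pos: [0.6289, -0.1924, -0.0106]
tool_rot: [-180.0, -0.0, 90.0]
wrist_force: [1.1, 0.1, 0.2]
width: 0.064
grip_force: 0.0
t: 7.3
tcp_pos: [0.629, -0.1924, -0.0205]
tool_rot: [-180.0, -0.0, 90.0]
wrist_force: [-4.5, 2.1, 18.1]
width: 0.0413
grip_force: 30.0
t: 7.55
tcp_pos: [0.6293, -0.1925, -0.0201]
tool_rot: [180.0, 0.0, 90.0]
wrist_force: [-0.9, 0.0, 0.7]
width: 0.0404
grip_force: 40.5
```

The spacer is gripped: the width stopped at about 41 mm with 40 N. Lift it and travel towards the stirrer.

```bash
python3 -m handwheel '[0,0,0,0,0,-0.01,35,0,0,0,0,0,-0.03,35,0,0,0,0,0,-0.04,35,0,0,0,0,0,-0.04,35,0,0,0,0.01,0,-0.04,35]'
python3 -m handwheel '[0,0,0,0.035,-0.007,0,35,0,0,0,0.035,-0.007,0,35,0,0,0,0.035,-0.007,0,35,0,0,0,0.035,-0.007,0,35,0,0,0,0.035,-0.007,0,35]'
python3 -m handwheel '[0,0,0,0.03,-0.006,0,35,0,0,0,0.015,-0.005,0,35,0,0,0,0,0,0,35,0,0,0,0,0,0,35]'
python3 - <<'E'
from h import *
c=look('wrist','spindle_tip',.129,'w6.png'); look('wrist','pin',.094); look('wrist','seat',.051)
E
```

```text
t: 7.97
tcp_pos: [0.6287, -0.1836, 0.1421]
tool_rot: [180.0, 0.0, 89.9]
wrist_force: [1.5, -0.5, -1.1]
width: 0.041
grip_force: 40.8
t: 8.38
tcp_pos: [0.5937, -0.006, 0.1407]
tool_rot: [180.0, 0.0, 90.0]
wrist_force: [1.2, 0.5, -1.1]
width: 0.0401
grip_force: 40.8
t: 8.72
tcp_pos: [0.5833, 0.0378, 0.1404]
tool_rot: [180.0, 0.0, 90.1]
wrist_force: [-0.1, -0.8, -2.0]
width: 0.0401
grip_force: 40.8
t 8.7667 tcp [0.5835 0.0369 0.1402] rot [1.7996e+02 4.0000e-02 9.0010e+01] w 0.0402
spindle_tip [321.2  37.5] 0.8 [0.5845 0.1464 0.129 ]
t 8.8667 tcp [0.5835 0.0362 0.1399] rot [1.7999e+02 3.0000e-02 8.9920e+01] w 0.0404
pin [318.6  47.4] 0.95 [0.5838 0.1447 0.094 ]
t 8.9667 tcp [0.5835 0.0363 0.1398] rot [-1.800e+02  1.000e-02  8.991e+01] w 0.0404
seat [319.5  53.7] 0.63 [0.5848 0.1456 0.051 ]
```

View pics/w6.png

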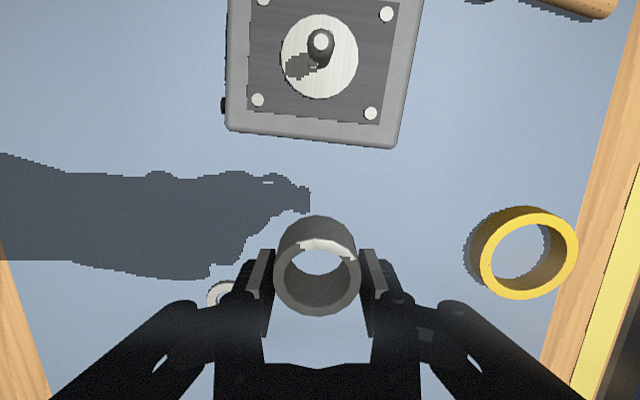

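The picture shows the spindle tip at (321,40), the seat disc at (319,57) and the tape clear at (525,252). The spacer is held level, with its near rim at about row 316. I'll compute the held spacer's axis and the offset.

```bash
python3 - <<'E'
from h import *
c=robot.capture('wrist'); s=robot.get_state(); print(s['tcp_pos'])
g=cv2.cvtColor(c['image'],cv2.COLOR_RGB2GRAY)
print('rim', atz(c,[317,316],.19)+[0,.021,0], atz(c,[317,280],.19), atz(c,[273,280],.19), atz(c,[361,280],.19))
print('bottom far edge', atz(c,[317,215],.16)-[0,.021,0])
print([ (r,g[r,317]) for r in list(range(208,222))+list(range(236,256))+list(range(300,322))])
for r in robot.pinpoint('wrist','spacer_mid')[:1]: print(r, atz(c,r['position'],.175))
b=c['image'][5:110,265:375,::-1]; cv2.imwrite('pics/w7.png',cv2.resize(b,None,fx=5,fy=5,interpolation=cv2.INTER_CUBIC))
E
```

```text
[0.58334759 0.03662175 0.13968952]
rim [0.58237758 0.03792835 0.19      ] [0.58242496 0.036407   0.19      ] [0.56247335 0.03645486 0.19      ] [0.60237345 0.03635915 0.19      ]
bottom far edge [0.58248442 0.03550301 0.16      ]
[(208, np.uint8(178)), (209, np.uint8(176)), (210, np.uint8(179)), (211, np.uint8(183)), (212, np.uint8(177)), (213, np.uint8(177)), (214, np.uint8(162)), (215, np.uint8(102)), (216, np.uint8(78)), (217, np.uint8(83)), (218, np.uint8(85)), (219, np.uint8(83)), (220, np.uint8(88)), (221, np.uint8(87)), (236, np.uint8(86)), (237, np.uint8(94)), (238, np.uint8(121)), (239, np.uint8(182)), (240, np.uint8(220)), (241, np.uint8(211)), (242, np.uint8(208)), (243, np.uint8(200)), (244, np.uint8(198)), (245, np.uint8(193)), (246, np.uint8(185)), (247, np.uint8(179)), (248, np.uint8(177)), (249, np.uint8(174)), (250, np.uint8(173)), (251, np.uint8(177)), (252, np.uint8(177)), (253, np.uint8(174)), (254, np.uint8(179)), (255, np.uint8(176)), (300, np.uint8(70)), (301, np.uint8(68)), (302, np.uint8(69)), (303, np.uint8(70)), (304, np.uint8(70)), (305, np.uint8(72)), (306, np.uint8(75)), (307, np.uint8(84)), (308, np.uint8(99)), (309, np.uint8(100)), (310, np.uint8(100)), (311, np.uint8(99)), (312, np.uint8(94)), (313, np.uint8(99)), (314, np.uint8(97)), (315, np.uint8(91)), (316, np.uint8(117)), (317, np.uint8(167)), (318, np.uint8(172)), (319, np.uint8(171)), (320, np.uint8(168)), (321, np.uint8(170))]
{'position': [313.5, 261.0], 'confidence': 0.8} [0.58069626 0.03780564 0.175     ]
```

View pics/w7.png

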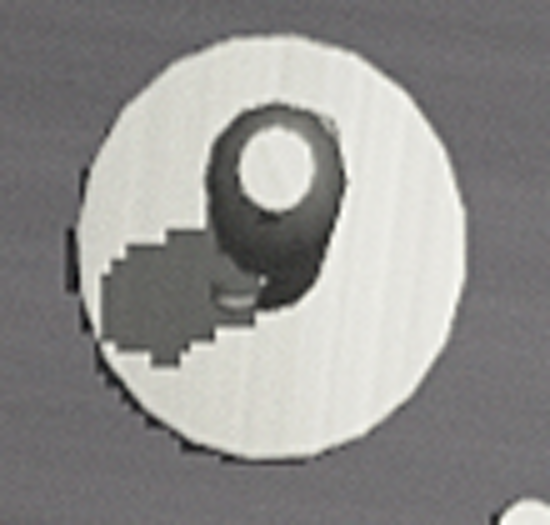

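```bash
python3 - <<'E'
from h import *
c=robot.capture('wrist'); f=lambda p,z:np.round(atz(c,p,z),4)
print('tip',f([320.4,38.6],.129),'seatL/R/T/B',f([280.6,54.3],.051)+[.03,0,0],f([358,54.3],.051)-[.03,0,0],f([319.3,11.6],.051)-[0,.03,0],f([319.3,97],.051)+[0,.03,0])
a,b=f([312.6,64],.094),f([331,30.6],.094); print('pin',a,b,(a+b)/2,np.degrees(np.arctan2(*(b-a)[[1,0]])),np.linalg.norm(b-a))
print('rimfar',f([317,238.5],.19)-[0,.021,0])
E
```

```text
tip [0.5844 0.1448 0.129 ] seatL/R/T/B [0.585  0.1458 0.051 ] [0.5837 0.1457 0.051 ] [0.5843 0.1443 0.051 ] [0.5844 0.1449 0.051 ]
pin [0.5797 0.1353 0.094 ] [0.5913 0.1545 0.094 ] [0.5855 0.1449 0.094 ] 58.86102756302102 0.02243211982849595
rimfar [0.5824 0.0364 0.19  ]
```

The close-up shows the tip disc at (320.4,38.6), the seat disc centred at (319.3,54.3), and pin ends showing at (313,64) and (331,31), so the pin points about 59° from x. The spindle axis is at (0.5845, 0.1448). Move over it and lower carefully.

```bash
python3 -m handwheel '[0,0,0,0.036,0.0005,0,35,0,0,0,0.036,0.0005,0,35,0,0,0,0.03,0.0005,0,35,0,0,0,0.006,0,0,35,0,0,0,0,0,0,35]'
python3 -m handwheel '[0,0,0,0,0,0,35,0,0,0,0,0,0.012,35,0,0,0,0,0,0.012,35,0,0,0,0,0,0.012,35,0,0,0,0,0,0,35]'
python3 -m handwheel '[0,0,0,0,0,0.006,35,0,0,0,0,0,0.006,35,0,0,0,0,0,0.005,35,0,0,0,0,0,0,35,0,0,0,0,0,0,35]'
```

```text
t: 9.58
tcp_pos: [0.5845, 0.1473, 0.1396]
tool_rot: [-180.0, -0.0, 90.2]
wrist_force: [-0.2, -0.5, -1.1]
width: 0.0404
grip_force: 40.8
t: 10.0
tcp_pos: [0.5826, 0.1446, 0.0995]
tool_rot: [-179.7, 0.0, 89.9]
wrist_force: [-0.9, 0.2, -1.2]
width: 0.0403
grip_force: 40.7
t: 10.42
tcp_pos: [0.5846, 0.1455, 0.0866]
tool_rot: [-180.0, 0.0, 90.0]
wrist_force: [0.2, -0.5, -2.1]
width: 0.0403
grip_force: 40.8
```

```bash
python3 -m handwheel '[0,0,0,-0.0005,0,0.003,35,0,0,0,0,0,0.003,35,0,0,0,0,0,0.003,35,0,0,0,0,0,0.002,35,0,0,0,0,0,0,35]'
python3 -m handwheel '[0,0,0,0,0,0.002,35,0,0,0,0,0,0.002,35,0,0,0,0,0,0.002,35,0,0,0,0,0,0,35]'
python3 - <<'E'
from h import *
print(robot.get_state())
E
```

```text
t: 10.83
tcp_pos: [0.5844, 0.145, 0.0751]
tool_rot: [-180.0, 0.0, 90.0]
wrist_force: [-0.1, -0.7, -1.3]
width: 0.0404
grip_force: 40.8
t: 11.17
tcp_pos: [0.5845, 0.145, 0.0692]
tool_rot: [-180.0, 0.0, 90.0]
wrist_force: [-0.4, -0.1, -1.0]
width: 0.0406
grip_force: 40.8
{'t': 11.1667, 'joints': array([ 1.50543604e+00,  7.22791229e+00, -6.24247772e+00,  7.65639043e+01,
       -5.67189170e-03,  9.15064038e+01]), 'qd': array([-0.00612119, -0.07362746,  0.20374907,  0.32892385,  0.09634771,
       -0.00537487]), 'effort': array([-4.03185433e-03, -5.75348961e+01,  5.10536063e+01, -1.43131404e-01,
       -2.61099722e-04,  2.05804679e-05]), 'tcp_pos': array([0.58445168, 0.14497109, 0.06923737]), 'tool_rot': array([-1.79965867e+02,  6.57148154e-03,  8.99990359e+01]), 'wrist_force': array([-0.44058184, -0.06606619, -0.99148956]), 'moment': array([-0.01755296, -0.01497098,  0.00711421]), 'grip_force': 40.77359749004245, 'width': 0.04061898468514855}
```

```bash
python3 -m handwheel '[0,0,0,0,0,0.007,35,0,0,0,0,0,0.007,35,0,0,0,0,0,0.007,35,0,0,0,0,0,0.006,35,0,0,0,0,0,0.004,35]'
python3 -m handwheel '[0,0,0,0,0,0.002,35,0,0,0,0,0,0.001,35,0,0,0,0,0,0.001,35,0,0,0,0,0,0.001,35,0,0,0,0,0,0,35]'
```

```text
t: 11.58
tcp_pos: [0.584, 0.145, 0.0373]
tool_rot: [-179.9, 0.0, 90.0]
wrist_force: [0.5, 0.0, -1.1]
width: 0.0401
grip_force: 40.8
t: 12.0
tcp_pos: [0.5848, 0.145, 0.0338]
tool_rot: [180.0, 0.0, 90.0]
wrist_force: [0.3, 0.5, -2.0]
width: 0.0409
grip_force: 40.8
```

```bash
python3 -m handwheel '[0,0,0,0,0,0.001,35,0,0,0,0,0,0.001,35,0,0,0,0,0,0,35]'
python3 -m handwheel '[0,0,0,0,0,0.001,35,0,0,0,0,0,0,35]'
```

```text
t: 12.25
tcp_pos: [0.5846, 0.145, 0.0316]
tool_rot: [-180.0, 0.0, 90.0]
wrist_force: [-0.5, 0.7, -1.4]
width: 0.0403
grip_force: 40.8
t: 12.42
tcp_pos: [0.5848, 0.145, 0.0309]
tool_rot: [180.0, 0.0, 90.0]
wrist_force: [0.1, 0.7, -0.9]
width: 0.0405
grip_force: 40.8
```

```bash
python3 -m handwheel '[0,0,0,0,0,0.0007,35,0,0,0,0,0,0,35]'
python3 -m handwheel '[0,0,0,0,0,0.0007,35,0,0,0,0,0,0,35]'
```

```text
t: 12.58
tcp_pos: [0.5849, 0.145, 0.0308]
tool_rot: [180.0, 0.0, 90.0]
wrist_force: [-2.6, -0.0, 5.2]
width: 0.0404
grip_force: 41.3
t: 12.75
tcp_pos: [0.5849, 0.145, 0.0308]
tool_rot: [180.0, 0.0, 90.0]
wrist_force: [-5.2, -0.6, 9.4]
width: 0.0407
grip_force: 41.8
```

```bash
python3 -m handwheel '[0,0,0,0,0,-0.001,35,0,0,0,0,0,0,75,0,0,0,0,0,0,75,0,0,0,0,0,0,75,0,0,0,0,0,0,75]'
python3 -m handwheel '[0,0,0,0,0,-0.01,75,0,0,0,0,0,-0.03,75,0,0,0,0,0,-0.04,75,0,0,0,0,0,-0.04,75,0,0,0,-0.01,0,-0.03,75]'
python3 -m handwheel '[0,0,0,-0.036,-0.015,0,90,0,0,0,-0.036,-0.015,0,90,0,0,0,-0.036,-0.015,0,90,0,0,0,-0.036,-0.015,0.01,90,0,0,0,-0.036,-0.015,0.01,90]'
python3 -m handwheel '[0,0,0,-0.036,-0.015,0.01,90,0,0,0,-0.02,-0.01,0.03,90,0,0,0,-0.005,0,0.03,90,0,0,0,0,0,0,90,0,0,0,0,0,0,90]'
python3 - <<'E'
from h import *
c=look('wrist','washer_mid',.004)
for r in robot.recognise('wrist','washer')[:2]:
    l,t,R,b=r['extent'];print(r['extent'],r['confidence'],atz(c,[(l+R)/2,t],.0)-[0,.026,0],atz(c,[(l+R)/2,b],.008)+[0,.026,0])
for q,z in(('spacer_mid',.066),('seat',.051)):
    c=robot.capture('top')
    for r in robot.pinpoint('top',q)[:2]: print(q,r,atz(c,r['position'],z))
E
```

```text
t: 13.17
tcp_pos: [0.5847, 0.145, 0.0302]
tool_rot: [-180.0, 0.0, 90.0]
wrist_force: [-0.4, -0.1, -0.2]
width: 0.0641
grip_force: 0.0
t: 13.58
tcp_pos: [0.5851, 0.1361, 0.1847]
tool_rot: [179.8, -0.0, 90.1]
wrist_force: [0.8, 0.1, 1.1]
width: 0.0639
grip_force: 0.0
t: 14.0
tcp_pos: [0.5094, -0.0465, 0.1616]
tool_rot: [179.9, 0.1, 90.0]
wrist_force: [0.8, -0.2, 0.6]
width: 0.0771
grip_force: 0.0
t: 14.42
tcp_pos: [0.4837, -0.1056, 0.0903]
tool_rot: [-179.9, -0.1, 89.9]
wrist_force: [0.6, 0.3, 0.6]
width: 0.0769
grip_force: 0.0
t 14.4667 tcp [ 0.485  -0.1057  0.0918] rot [179.97   0.    90.01] w 0.0767
washer_mid [316.3 192.2] 0.6 [ 0.4821 -0.105   0.004 ]
[287.3, 163.9, 345.6, 224.3] 0.59 [ 0.48225438 -0.10727252  0.        ] [ 0.48215335 -0.1070484   0.008     ]
spacer_mid {'position': [262.2, 186.1], 'confidence': 0.44} [0.58556713 0.13676132 0.066     ]
seat {'position': [259.2, 188.1], 'confidence': 0.72} [0.5828344  0.14668456 0.051     ]
```

```bash
python3 -m handwheel '[0,0,0,-0.0015,-0.0025,0.02,74,0,0,0,0,0,0.03,74,0,0,0,0,0,0.03,74,0,0,0,0,0,0.025,74,0,0,0,0,0,0.005,74]'
python3 -m handwheel '[0,0,0,0,0,0.005,74,0,0,0,0,0,0.004,74,0,0,0,0,0,0.003,74,0,0,0,0,0,0.002,74,0,0,0,0,0,0,74]'
python3 -m handwheel '[0,0,0,0,0,0.002,74,0,0,0,0,0,0.001,74,0,0,0,0,0,0.001,74,0,0,0,0,0,0,74]'
```

```text
t: 15.18
tcp_pos: [0.4797, -0.1059, -0.0234]
tool_rot: [-179.7, -0.1, 90.0]
wrist_force: [-0.7, 0.2, -0.7]
width: 0.0633
grip_force: 0.0
t: 15.6
tcp_pos: [0.4828, -0.1078, -0.0329]
tool_rot: [179.9, 0.0, 90.0]
wrist_force: [0.0, 0.4, -0.7]
width: 0.0633
grip_force: 0.0
t: 15.93
tcp_pos: [0.4822, -0.1075, -0.0377]
tool_rot: [-180.0, 0.0, 90.0]
wrist_force: [0.3, 0.0, 0.3]
width: 0.0629
grip_force: 0.0
```

```bash
python3 -m handwheel '[0,0,0,0,0,0.001,74,0,0,0,0,0,0.001,74,0,0,0,0,0,0,74]'
python3 -m handwheel '[0,0,0,0,0,0.001,74,0,0,0,0,0,0,74]'
python3 -m handwheel '[0,0,0,0,0,0.001,74,0,0,0,0,0,0,74]'
```

```text
t: 16.18
tcp_pos: [0.4821, -0.1075, -0.0398]
tool_rot: [-180.0, -0.0, 90.0]
wrist_force: [-0.2, 0.1, -0.2]
width: 0.0631
grip_force: 0.0
t: 16.35
tcp_pos: [0.4821, -0.1075, -0.0408]
tool_rot: [-180.0, -0.0, 90.0]
wrist_force: [-0.5, -0.3, 0.5]
width: 0.0631
grip_force: 0.0
t: 16.52
tcp_pos: [0.4823, -0.1076, -0.0413]
tool_rot: [180.0, 0.0, 90.0]
wrist_force: [-1.9, 1.5, 5.2]
width: 0.0632
grip_force: 2.2
```

```bash
python3 -m handwheel '[0,0,0,0,0,-0.002,74,0,0,0,0,0,0,50,0,0,0,0,0,0,45,0,0,0,0,0,0,45,0,0,0,0,0,0,45]' 30
python3 -m handwheel '[0,0,0,0,0,0,45,0,0,0,0,0,0,45]' 40
```

```text
t: 16.93
tcp_pos: [0.483, -0.1079, -0.0385]
tool_rot: [179.9, 0.0, 90.0]
wrist_force: [-0.9, 0.7, 8.5]
width: 0.0506
grip_force: 35.1
t: 17.1
tcp_pos: [0.483, -0.1079, -0.0384]
tool_rot: [179.9, 0.0, 90.0]
wrist_force: [-2.0, 1.4, 9.7]
width: 0.0497
grip_force: 42.8
```

```bash
python3 -m handwheel '[0,0,0,0,0,-0.01,45,0,0,0,0,0,-0.03,45,0,0,0,0,0,-0.04,45,0,0,0,0,0,-0.04,45,0,0,0,0,0,-0.04,45]'
python3 -m handwheel '[0,0,0,0.03,0.02,-0.01,45,0,0,0,0.03,0.02,0,45,0,0,0,0.03,0.02,0,45,0,0,0,0.03,0.02,0,45,0,0,0,0.02,0.02,0,45]'
python3 -m handwheel '[0,0,0,0.005,0.002,0,45,0,0,0,0,0,0,45,0,0,0,0,0,0,45,0,0,0,0,0,0,45]'
python3 - <<'E'
from h import *
c=robot.capture('wrist'); cv2.imwrite('w8.png',c['image'][:,:,::-1]); s=robot.get_state(); z=s['tcp_pos'][2]+.0385; print(s['tcp_pos'])
g=cv2.cvtColor(c['image'],cv2.COLOR_RGB2GRAY).astype(int)
col=g[:,317]; d=np.diff(col); print([(i,col[i],col[i+1]) for i in range(150,360) if abs(d[i])>12])
i=robot.recognise('wrist','washer')
for r in i[:2]:
    l,t,R,b=r['extent'];print(np.round(r['extent']),r['confidence'],atz(c,[(l+R)/2,t],z)-[0,.026,0],atz(c,[(l+R)/2,b],z+.008)+[0,.026,0])
for q,h in(('spindle_tip',.129),('spacer_mid',.066)):
    for r in robot.pinpoint('wrist',q)[:1]: print(q,r,atz(c,r['position'],h))
b=c['image'][0:340,180:460,::-1]; cv2.imwrite('pics/w8.png',cv2.resize(b,None,fx=1.75,fy=1.75,interpolation=cv2.INTER_CUBIC))
E
```

```text
t: 17.52
tcp_pos: [0.4816, -0.1071, 0.1224]
tool_rot: [-180.0, -0.0, 90.0]
wrist_force: [1.1, -0.6, -0.5]
width: 0.0498
grip_force: 41.8
t: 17.93
tcp_pos: [0.5828, 0.0353, 0.1309]
tool_rot: [180.0, -0.0, 90.1]
wrist_force: [0.8, 0.4, -1.7]
width: 0.0495
grip_force: 41.8
t: 18.27
tcp_pos: [0.5837, 0.0367, 0.1305]
tool_rot: [-180.0, 0.0, 90.0]
wrist_force: [-0.1, 0.3, -0.3]
width: 0.0497
grip_force: 41.9
[0.58372304 0.03653375 0.13062288]
[(215, np.int64(182), np.int64(155)), (216, np.int64(155), np.int64(82)), (221, np.int64(106), np.int64(168)), (222, np.int64(168), np.int64(219)), (226, np.int64(193), np.int64(206)), (291, np.int64(182), np.int64(148)), (292, np.int64(148), np.int64(46)), (293, np.int64(46), np.int64(66)), (300, np.int64(81), np.int64(98)), (302, np.int64(109), np.int64(95)), (317, np.int64(102), np.int64(142)), (318, np.int64(142), np.int64(175))]
[261. 218. 370. 319.] 0.82 [0.5819468  0.03604893 0.16912288] [0.58181908 0.03850713 0.17712288]
spindle_tip {'position': [317.1, 34.4], 'confidence': 0.58} [0.582956   0.14524749 0.129     ]
spacer_mid {'position': [320.2, 52.0], 'confidence': 0.31} [0.58511946 0.14443734 0.066     ]
```

```bash
python3 - <<'E'
from h import *
c=robot.capture('wrist'); f=lambda p,z:np.round(atz(c,p,z),4)
for dz in(0,.003): print(f([316,222],.177+dz)-[0,.026,0],f([316,318],.177+dz)+[0,.026,0],f([316,216.3],.169+dz)-[0,.026,0])
g=cv2.cvtColor(c['image'],cv2.COLOR_RGB2GRAY).astype(int)
for r in (265,280):
    d=np.diff(g[r]); print(r,[(i,g[r,i],g[r,i+1]) for i in range(250,385) if abs(d[i])>12])
# tip disc: bright blob inside dark spindle
m=(g[20:60,300:345]>200).astype(np.uint8); n,l,st,ce=cv2.connectedComponentsWithStats(m,connectivity=4)
for k in range(1,n): print(st[k],ce[k]+[300,20],f(ce[k]+[300,20],.129))
E
```

```text
[0.5826 0.0373 0.177 ] [0.5824 0.0389 0.177 ] [0.5826 0.0369 0.169 ]
[0.5826 0.0386 0.18  ] [0.5824 0.0413 0.18  ] [0.5826 0.0381 0.172 ]
265 [(253, np.int64(78), np.int64(53)), (254, np.int64(53), np.int64(18)), (255, np.int64(18), np.int64(1)), (262, np.int64(0), np.int64(88)), (284, np.int64(95), np.int64(59)), (285, np.int64(59), np.int64(136)), (286, np.int64(136), np.int64(174)), (346, np.int64(182), np.int64(133)), (347, np.int64(133), np.int64(64)), (348, np.int64(64), np.int64(85)), (349, np.int64(85), np.int64(99)), (369, np.int64(106), np.int64(92)), (370, np.int64(92), np.int64(59)), (378, np.int64(55), np.int64(75)), (379, np.int64(75), np.int64(94))]
280 [(253, np.int64(18), np.int64(5)), (254, np.int64(5), np.int64(20)), (263, np.int64(0), np.int64(95)), (284, np.int64(98), np.int64(85)), (285, np.int64(85), np.int64(71)), (289, np.int64(52), np.int64(88)), (290, np.int64(88), np.int64(153)), (291, np.int64(153), np.int64(178)), (341, np.int64(187), np.int64(171)), (342, np.int64(171), np.int64(95)), (343, np.int64(95), np.int64(56)), (347, np.int64(61), np.int64(91)), (369, np.int64(95), np.int64(47)), (370, np.int64(47), np.int64(26)), (384, np.int64(48), np.int64(80))]
[ 0  0 15 10 67] [305.56716418  23.17910448] [0.5776 0.1503 0.129 ]
[21  0  1  1  1] [321.  20.] [0.5852 0.1516 0.129 ]
[26  0  2  1  2] [326.5  20. ] [0.588  0.1516 0.129 ]
[ 30   0  15  20 108] [339.75925926  25.86111111] [0.5946 0.149  0.129 ]
[ 12   8  15  17 197] [318.95431472  35.76142132] [0.5842 0.1446 0.129 ]
[ 0 19  5 10 35] [302.28571429  44.71428571] [0.5758 0.1405 0.129 ]
[44 22  1  1  1] [344.  42.] [0.5969 0.1417 0.129 ]
[43 33  2  7 10] [343.7  56.6] [0.5969 0.135  0.129 ]
```

```bash
python3 -m handwheel '[0,0,0,0.036,0.0005,0,45,0,0,0,0.036,0.0005,0,45,0,0,0,0.03,0,0,45,0,0,0,0.0054,0,0,45,0,0,0,0,0,0,45]'
python3 -m handwheel '[0,0,0,0,0,0.012,45,0,0,0,0,0,0.018,45,0,0,0,0,0,0.018,45,0,0,0,0,0,0.012,45,0,0,0,0,0,0,45]'
python3 -m handwheel '[0,0,0,0,0,0.003,45,0,0,0,0,0,0.003,45,0,0,0,0,0,0.003,45,0,0,0,0,0,0.002,45,0,0,0,0,0,0,45]'
```

```text
t: 18.93
tcp_pos: [0.5849, 0.1465, 0.1305]
tool_rot: [180.0, -0.0, 90.1]
wrist_force: [-0.7, -0.1, -0.8]
width: 0.0497
grip_force: 41.9
t: 19.35
tcp_pos: [0.5831, 0.1435, 0.0665]
tool_rot: [-179.7, 0.0, 89.9]
wrist_force: [-0.6, -0.5, -1.6]
width: 0.0495
grip_force: 41.9
t: 19.77
tcp_pos: [0.5853, 0.1449, 0.0593]
tool_rot: [180.0, 0.0, 90.0]
wrist_force: [-0.3, -0.6, -1.0]
width: 0.05
grip_force: 41.9
```

```bash
python3 -m handwheel '[0,0,0,-0.0007,0,0,45,0,0,0,0,0,0.001,45,0,0,0,0,0,0.001,45,0,0,0,0,0,0.001,45,0,0,0,0,0,0,45]'
python3 -m handwheel '[0,0,0,0,0,0.002,45,0,0,0,0,0,0.002,45,0,0,0,0,0,0.001,45,0,0,0,0,0,0,45]'
```

```text
t: 20.18
tcp_pos: [0.5851, 0.1442, 0.0561]
tool_rot: [-180.0, 0.0, 90.0]
wrist_force: [-0.4, -0.6, -0.2]
width: 0.0496
grip_force: 41.9
t: 20.52
tcp_pos: [0.5849, 0.1442, 0.0509]
tool_rot: [-180.0, 0.0, 90.0]
wrist_force: [0.0, 0.7, -0.7]
width: 0.0499
grip_force: 41.9
```

Below the pin top without contact. Down to the spacer.

```bash
python3 -m handwheel '[0,0,0,0,0,0.002,45,0,0,0,0,0,0.002,45,0,0,0,0,0,0.001,45,0,0,0,0,0,0.001,45,0,0,0,0,0,0,45]'
python3 -m handwheel '[0,0,0,0,0,0.001,45,0,0,0,0,0,0,45]'
python3 -m handwheel '[0,0,0,0,0,0.0008,45,0,0,0,0,0,0,45]'
```

```text
t: 20.93
tcp_pos: [0.585, 0.1442, 0.0451]
tool_rot: [-180.0, 0.0, 90.0]
wrist_force: [-0.5, -0.4, -1.2]
width: 0.0498
grip_force: 41.9
t: 21.1
tcp_pos: [0.5852, 0.1442, 0.0443]
tool_rot: [-180.0, 0.0, 90.0]
wrist_force: [-0.0, 0.2, -1.5]
width: 0.0499
grip_force: 41.9
t: 21.27
tcp_pos: [0.5852, 0.1442, 0.0435]
tool_rot: [180.0, 0.0, 90.0]
wrist_force: [-0.4, 1.0, -0.1]
width: 0.0497
grip_force: 41.9
```

```bash
python3 -m handwheel '[0,0,0,0,0,0.0008,45,0,0,0,0,0,0,45]'
python3 -m handwheel '[0,0,0,0,0,0.0006,45,0,0,0,0,0,0,45]'
```

```text
t: 21.43
tcp_pos: [0.5852, 0.1442, 0.0427]
tool_rot: [-180.0, 0.0, 90.0]
wrist_force: [-0.9, 0.1, -0.3]
width: 0.05
grip_force: 41.9
t: 21.6
tcp_pos: [0.5853, 0.1442, 0.0425]
tool_rot: [180.0, 0.0, 90.0]
wrist_force: [-1.1, -0.1, 3.3]
width: 0.0497
grip_force: 42.1
```

```bash
python3 -m handwheel '[0,0,0,0,0,-0.0005,45,0,0,0,0,0,0,75,0,0,0,0,0,0,75,0,0,0,0,0,0,75,0,0,0,0,0,0,75]'
python3 -m handwheel '[0,0,0,0,0,-0.01,75,0,0,0,0,0,-0.03,75,0,0,0,0,0,-0.04,75,0,0,0,0,0,-0.04,75,0,0,0,-0.01,0,-0.01,75]'
python3 -m handwheel '[0,0,0,-0.036,-0.009,0,80,0,0,0,-0.036,-0.009,0,80,0,0,0,-0.036,-0.009,0,80,0,0,0,-0.036,-0.009,0,80,0,0,0,-0.036,-0.009,0,80]'
python3 -m handwheel '[0,0,0,-0.036,-0.009,0,80,0,0,0,-0.036,-0.009,0,80,0,0,0,-0.036,-0.009,0.01,80,0,0,0,-0.036,-0.009,0.01,80,0,0,0,-0.036,-0.009,0.01,80]'
python3 -m handwheel '[0,0,0,-0.02,-0.005,0.03,80,0,0,0,-0.008,-0.004,0.02,80,0,0,0,0,0,0,80,0,0,0,0,0,0,80]'
python3 - <<'E'
from h import *
c=look('wrist','bush_mid',.02,n=3); cv2.imwrite('w9.png',c['image'][:,:,::-1])
for r in robot.recognise('wrist','bush')[:3]:
    l,t,R,b=r['extent'];print(np.round(r['extent']),r['confidence'],atz(c,[(l+R)/2,t],.0)-[0,.02,0],atz(c,[(l+R)/2,b],.04)+[0,.02,0])
c=robot.capture('top')
for q,z in(('spacer_mid',.066),('washer_mid',.085)):
    for r in robot.pinpoint('top',q)[:1]: print(q,r,atz(c,r['position'],z))
E
```

```text
t: 22.02
tcp_pos: [0.5852, 0.1442, 0.0426]
tool_rot: [180.0, 0.0, 90.0]
wrist_force: [-0.1, -0.3, -0.0]
width: 0.0639
grip_force: 0.0
t: 22.43
tcp_pos: [0.5876, 0.1353, 0.1807]
tool_rot: [179.5, -0.0, 90.1]
wrist_force: [0.9, -0.1, 0.6]
width: 0.0641
grip_force: 0.0
t: 22.85
tcp_pos: [0.5397, -0.0474, 0.1736]
tool_rot: [179.9, 0.0, 90.0]
wrist_force: [0.4, -0.4, -0.3]
width: 0.068
grip_force: 0.0
t: 23.27
tcp_pos: [0.4947, -0.2278, 0.1434]
tool_rot: [179.9, 0.1, 90.0]
wrist_force: [0.5, -0.2, -0.4]
width: 0.0684
grip_force: 0.0
t: 23.6
tcp_pos: [0.4855, -0.2535, 0.0927]
tool_rot: [-179.9, -0.1, 89.9]
wrist_force: [-0.8, 0.7, 0.3]
width: 0.0685
grip_force: 0.0
t 23.65 tcp [ 0.4866 -0.2535  0.094 ] rot [1.7996e+02 2.0000e-02 9.0000e+01] w 0.0684
bush_mid [319.1 197.4] 0.96 [ 0.4862 -0.2533  0.02  ]
bush_mid [255.3 282.8] 0.74 [ 0.4292 -0.3333  0.02  ]
bush_mid [420.1 207.1] 0.58 [ 0.5695 -0.2618  0.02  ]
[297. 174. 350. 234.] 0.79 [ 0.49027973 -0.25883256  0.        ] [ 0.48968375 -0.2569092   0.04      ]
[395. 182. 452. 234.] 0.71 [ 0.57710163 -0.26567843  0.        ] [ 0.56772367 -0.25746556  0.04      ]
[238. 261. 278. 318.] 0.63 [ 0.42884701 -0.34221376  0.        ] [ 0.43387581 -0.33557576  0.04      ]
spacer_mid {'position': [254.8, 183.6], 'confidence': 0.55} [0.59191958 0.15637536 0.066     ]
washer_mid {'position': [258.3, 185.5], 'confidence': 0.69} [0.58344787 0.14407647 0.085     ]
```

```bash
python3 - <<'E'
import cv2
b=cv2.imread('w9.png')[150:250,270:375]; cv2.imwrite('pics/w9.png',cv2.resize(b,None,fx=6,fy=6,interpolation=cv2.INTER_CUBIC))
E
```

```text
(no output)
```

View pics/w9.png

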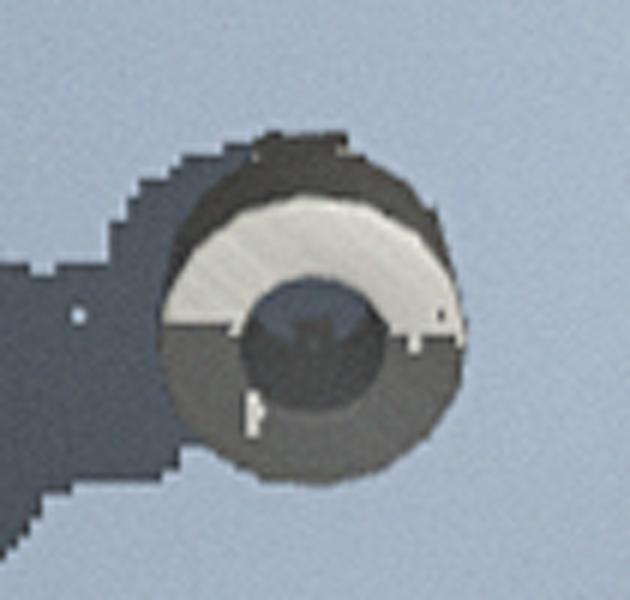

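The close-up confirms the grey bush, feet down. Its top ring is centred at about pixel (322.3,206.7), and a foot shows at the upper edge, so the slots lie near 50°. The pin is at about 59°, so only a small turn is needed.

```bash
python3 - <<'E'
from h import *
c=robot.capture('wrist'); s=robot.get_state(); print(s['tcp_pos'])
print(atz(c,[322.3,206.7],.04),atz(c,[322.3,150+485/6],.04)+[0,.02,0],atz(c,[322.3,150+195/6],.04)-[0,.02,0])
E
```

```text
[ 0.48699322 -0.25358005  0.09384114]
[ 0.49042083 -0.25512576  0.04      ] [ 0.49053085 -0.25516015  0.04      ] [ 0.49031587 -0.25601257  0.04      ]
```

```bash
python3 -m handwheel '[0,0,0,-0.0022,0.004,0.02,74,0,0,0,0,0,0.03,74,0,0,0,0,0,0.03,74,0,0,0,0,0,0.025,74,0,0,0,0,0,0.01,74]'
python3 -m handwheel '[0,0,0,0,0,0.004,74,0,0,0,0,0,0,74,0,0,0,0,0,0,60,0,0,0,0,0,0,35,0,0,0,0,0,0,35]' 40
python3 -m handwheel '[0,0,0,0,0,0,35,0,0,0,0,0,0,35,0,0,0,0,0,0,35]'
```

```text
t: 24.37
tcp_pos: [0.4886, -0.2542, -0.0257]
tool_rot: [-179.8, -0.2, 90.0]
wrist_force: [-0.6, 0.4, 0.1]
width: 0.0631
grip_force: 0.0
t: 24.78
tcp_pos: [0.4914, -0.2571, -0.024]
tool_rot: [179.9, 0.1, 90.0]
wrist_force: [-2.0, 0.5, 5.9]
width: 0.039
grip_force: 40.1
t: 25.03
tcp_pos: [0.4914, -0.2571, -0.024]
tool_rot: [179.9, 0.1, 90.0]
wrist_force: [-1.2, -0.0, 6.6]
width: 0.0391
grip_force: 40.2
```

```bash
python3 -m handwheel '[0,0,0,0,0,-0.01,35,0,0,0,0,0,-0.03,35,0,0,0,0,0,-0.04,35,0,0,0,0,0,-0.04,35,0,0,0,0,0,-0.04,35]'
python3 -m handwheel '[0,0,0,0.035,0.011,-0.005,35,0,0,0,0.035,0.011,0,35,0,0,0,0.035,0.011,0,35,0,0,0,0.035,0.011,0,35,0,0,0,0.035,0.011,0,35]'
python3 -m handwheel '[0,0,0,0.035,0.011,0,35,0,0,0,0.035,0.011,0,35,0,0,0,0.035,0.011,0,35,0,0,0,0.014,0.004,0,35,0,0,-0.08,0,0,0,35]'
python3 -m handwheel '[0,0,-0.08,0,0,0,35,0,0,0,0,0,0,35,0,0,0,0,0,0,35]'
python3 - <<'E'
from h import *
c=robot.capture('wrist'); s=robot.get_state(); print(s['tcp_pos'],s['tool_rot'],s['width'],s['grip_force'])
zt=s['tcp_pos'][2]+.064
cv2.imwrite('w10.png',c['image'][:,:,::-1])
g=cv2.cvtColor(c['image'],cv2.COLOR_RGB2GRAY).astype(int)
p=lambda h:(lambda q:np.array([c['fx']*q[0]/q[2]+c['cx'],c['fy']*q[1]/q[2]+c['cy']]))(c['R']@np.array([*s['tcp_pos'][:2],h])+c['t'])
u=p(zt); print('tcp axis at top',u)
k=int(u[0]); d=np.diff(g[:,k]); print([(i,g[i,k],g[i+1,k]) for i in range(180,360) if abs(d[i])>10])
for rr in (int(u[1]),int(u[1])+8):
    d=np.diff(g[rr]); print(rr,[(i,g[rr,i],g[rr,i+1]) for i in range(230,400) if abs(d[i])>10])
q=p(.129); 
m=(g>200).astype(np.uint8); m[90:]=0; n,l,st,ce=cv2.connectedComponentsWithStats(m,connectivity=4)
for j in range(1,n):
    if 100<st[j][4]<400: print(st[j],ce[j],atz(c,ce[j],.129))
for r in robot.pinpoint('wrist','spindle_tip')[:2]: print(r,atz(c,r['position'],.129))
E
```

```text
t: 25.45
tcp_pos: [0.4899, -0.2557, 0.1365]
tool_rot: [180.0, 0.0, 90.0]
wrist_force: [0.7, -1.1, -1.4]
width: 0.0392
grip_force: 41.0
t: 25.87
tcp_pos: [0.5456, -0.0794, 0.1401]
tool_rot: [179.9, 0.0, 90.0]
wrist_force: [1.4, 0.5, -2.2]
width: 0.0393
grip_force: 41.0
t: 26.28
tcp_pos: [0.5827, 0.0416, 0.1397]
tool_rot: [179.9, -0.0, 94.7]
wrist_force: [-0.7, -0.7, -1.9]
width: 0.0393
grip_force: 41.0
t: 26.53
tcp_pos: [0.5823, 0.038, 0.1395]
tool_rot: [180.0, 0.0, 99.0]
wrist_force: [-0.2, -0.4, -2.2]
width: 0.039
grip_force: 41.0
[0.58227077 0.03784742 0.13932779] [1.79970571e+02 1.54566747e-02 9.89969944e+01] 0.03909423382128706 41.035091411322355
tcp axis at top [319.33117124 298.55612433]
[(215, np.int64(190), np.int64(157)), (216, np.int64(157), np.int64(70)), (249, np.int64(84), np.int64(95)), (250, np.int64(95), np.int64(155)), (251, np.int64(155), np.int64(222)), (254, np.int64(219), np.int64(206)), (260, np.int64(208), np.int64(175)), (261, np.int64(175), np.int64(78)), (262, np.int64(78), np.int64(90)), (273, np.int64(86), np.int64(74)), (274, np.int64(74), np.int64(63)), 
[... 1146 characters left out ...]
(40), np.int64(28))]
306 [(259, np.int64(34), np.int64(22)), (261, np.int64(30), np.int64(43)), (270, np.int64(27), np.int64(40)), (271, np.int64(40), np.int64(13)), (272, np.int64(13), np.int64(41)), (273, np.int64(41), np.int64(89)), (300, np.int64(94), np.int64(78)), (333, np.int64(86), np.int64(102)), (360, np.int64(101), np.int64(40)), (361, np.int64(40), np.int64(17)), (365, np.int64(18), np.int64(31)), (381, np.int64(20), np.int64(31))]
[408  22  13  14 146] [414.26027397  28.40410959] [0.61406228 0.15739063 0.129     ]
[347  38  14  16 182] [353.55494505  45.35164835] [0.58419533 0.1445106  0.129     ]
{'position': [354.7, 45.4], 'confidence': 0.58} [0.58480109 0.14458251 0.129     ]
```

```bash
python3 - <<'E'
from h import *
c=robot.capture('wrist'); s=robot.get_state(); print(s['tcp_pos'])
for z in(.2033,.2013):
    P=[atz(c,q,z) for q in([317,250.5],[317,331.3],[270.5,298],[362,298])]
    print((P[0]+P[1])/2,np.linalg.norm(P[0]-P[1]),(P[2]+P[3])/2,np.linalg.norm(P[2]-P[3]))
print(atz(c,[317,216],s['tcp_pos'][2]+.026))
x=np.array([353.5,45.35]); print('tip',atz(c,x,.129))
E
```

```text
[0.58220446 0.03771404 0.13903367]
[0.58082323 0.04035621 0.2033    ] 0.03842030561637556 [0.58091049 0.0378146  0.2033    ] 0.03774071670786584
[0.58103662 0.03901281 0.2013    ] 0.03909765898083285 [0.58112542 0.0364264  0.2013    ] 0.03840608886014275
[0.57790443 0.05911227 0.16503367]
tip [0.58415174 0.14418408 0.129     ]
```

```bash
python3 -m handwheel '[0,0,0,0.035,0.0065,0,35,0,0,0,0.035,0.0065,0,35,0,0,0,0.028,0.0065,0,35,0,0,0,0.0063,0,0,35,0,0,0,0,0,0.01,35]'
python3 -m handwheel '[0,0,0,0,0,0.01,35,0,0,0,0,0,0.008,35,0,0,0,0,0,0.003,35,0,0,0,0,0,0.002,35,0,0,0,0,0,0,35]'
python3 -m handwheel '[0,0,0,0,0,0.002,35,0,0,0,0,0,0.002,35,0,0,0,0,0,0.002,35,0,0,0,0,0,0,35]'
```

```text
t: 27.1
tcp_pos: [0.5857, 0.1458, 0.1304]
tool_rot: [179.8, 0.0, 99.2]
wrist_force: [0.5, 0.5, -1.8]
width: 0.0393
grip_force: 41.1
t: 27.52
tcp_pos: [0.5845, 0.1432, 0.1049]
tool_rot: [-179.9, 0.0, 99.1]
wrist_force: [-0.9, 0.2, -1.6]
width: 0.039
grip_force: 41.1
t: 27.85
tcp_pos: [0.5848, 0.144, 0.0994]
tool_rot: [-180.0, 0.0, 99.2]
wrist_force: [-0.1, -0.4, -2.4]
width: 0.0394
grip_force: 41.1
```

```bash
python3 -m handwheel '[0,0,0,0,0,0.001,35,0,0,0,0,0,0.001,35,0,0,0,0,0,0,35]'
python3 -m handwheel '[0,0,0,0,0,0.001,35,0,0,0,0,0,0.001,35,0,0,0,0,0,0,35]'
```

```text
t: 28.1
tcp_pos: [0.5848, 0.1441, 0.0975]
tool_rot: [-180.0, 0.0, 99.2]
wrist_force: [-0.9, 0.0, -1.7]
width: 0.0389
grip_force: 41.1
t: 28.35
tcp_pos: [0.5848, 0.1441, 0.0954]
tool_rot: [-180.0, 0.0, 99.2]
wrist_force: [0.0, 0.3, -2.1]
width: 0.039
grip_force: 41.1
```

```bash
python3 -m handwheel '[0,0,0,0,0,0.002,35,0,0,0,0,0,0.002,35,0,0,0,0,0,0.002,35,0,0,0,0,0,0,35]'
python3 -m handwheel '[0,0,0,0,0,0.002,35,0,0,0,0,0,0.002,35,0,0,0,0,0,0.002,35,0,0,0,0,0,0,35]'
python3 -m handwheel '[0,0,0,0,0,0.002,35,0,0,0,0,0,0.002,35,0,0,0,0,0,0.001,35,0,0,0,0,0,0,35]'
```

```text
t: 28.68
tcp_pos: [0.5845, 0.144, 0.089]
tool_rot: [-180.0, 0.0, 99.2]
wrist_force: [0.6, -0.3, -3.4]
width: 0.039
grip_force: 41.1
t: 29.02
tcp_pos: [0.5848, 0.1439, 0.0832]
tool_rot: [-180.0, 0.0, 99.2]
wrist_force: [1.4, 0.5, -2.9]
width: 0.0394
grip_force: 41.1
t: 29.35
tcp_pos: [0.5849, 0.1439, 0.0785]
tool_rot: [180.0, 0.0, 99.2]
wrist_force: [1.1, -0.9, -3.4]
width: 0.0393
grip_force: 41.1
```

```bash
python3 -m handwheel '[0,0,0,0,0,0.001,35,0,0,0,0,0,0.001,35,0,0,0,0,0,0.001,35,0,0,0,0,0,0,35]'
python3 -m handwheel '[0,0,0,0,0,0.001,35,0,0,0,0,0,0.001,35,0,0,0,0,0,0,35]'
python3 -m handwheel '[0,0,0,0,0,0.001,35,0,0,0,0,0,0,35]'
```

```text
t: 29.68
tcp_pos: [0.585, 0.144, 0.0756]
tool_rot: [180.0, 0.0, 99.2]
wrist_force: [2.6, -2.0, -2.3]
width: 0.0394
grip_force: 41.2
t: 29.93
tcp_pos: [0.585, 0.144, 0.0736]
tool_rot: [180.0, 0.0, 99.2]
wrist_force: [2.8, -2.5, -1.2]
width: 0.0392
grip_force: 41.2
t: 30.1
tcp_pos: [0.585, 0.144, 0.0726]
tool_rot: [180.0, 0.0, 99.2]
wrist_force: [2.3, -2.0, -1.0]
width: 0.0389
grip_force: 41.2
```

```bash
python3 -m handwheel '[0,0,0,0,0,0.001,35,0,0,0,0,0,0,35]'
python3 -m handwheel '[0,0,0,0,0,0.0007,35,0,0,0,0,0,0,35]'
```

```text
t: 30.27
tcp_pos: [0.5849, 0.144, 0.0716]
tool_rot: [180.0, 0.0, 99.2]
wrist_force: [2.9, -2.2, -1.8]
width: 0.0392
grip_force: 41.2
t: 30.43
tcp_pos: [0.5849, 0.144, 0.0709]
tool_rot: [180.0, 0.0, 99.2]
wrist_force: [2.6, -2.9, -0.3]
width: 0.0391
grip_force: 41.2
```

```bash
python3 -m handwheel '[0,0,0,0,0,0.001,35,0,0,0,0,0,0,35]'
python3 -m handwheel '[0,0,0,0,0,0.001,35,0,0,0,0,0,0,35]'
python3 -m handwheel '[0,0,0,0,0,0.001,35,0,0,0,0,0,0,35]'
python3 -c "
from workcell import robot
print(robot.get_state()['moment'])"
```

```text
t: 30.6
tcp_pos: [0.5849, 0.144, 0.0699]
tool_rot: [180.0, 0.0, 99.2]
wrist_force: [3.5, -2.5, -0.7]
width: 0.0388
grip_force: 41.3
t: 30.77
tcp_pos: [0.5849, 0.144, 0.0688]
tool_rot: [180.0, 0.0, 99.2]
wrist_force: [3.3, -2.6, -0.9]
width: 0.0393
grip_force: 41.3
t: 30.93
tcp_pos: [0.5849, 0.144, 0.0679]
tool_rot: [180.0, 0.0, 99.2]
wrist_force: [3.1, -3.0, -1.4]
width: 0.0394
grip_force: 41.3
[-0.73062284 -0.78120008 -0.03526685]
```

In the slot with light force. Continue to home (about TCP 0.065).

```bash
python3 -m handwheel '[0,0,0,0,0,0.001,35,0,0,0,0,0,0,35]'
python3 -m handwheel '[0,0,0,0,0,0.001,35,0,0,0,0,0,0,35]'
python3 -m handwheel '[0,0,0,0,0,0.0008,35,0,0,0,0,0,0,35]'
```

```text
t: 31.1
tcp_pos: [0.5849, 0.144, 0.0669]
tool_rot: [180.0, 0.0, 99.2]
wrist_force: [3.7, -3.3, 0.1]
width: 0.0392
grip_force: 41.3
t: 31.27
tcp_pos: [0.5849, 0.144, 0.0658]
tool_rot: [180.0, 0.0, 99.2]
wrist_force: [3.7, -3.2, -1.7]
width: 0.0391
grip_force: 41.3
t: 31.43
tcp_pos: [0.5849, 0.144, 0.065]
tool_rot: [180.0, 0.0, 99.2]
wrist_force: [3.8, -3.6, 0.6]
width: 0.0392
grip_force: 41.3
```

```bash
python3 -m handwheel '[0,0,0,0,0,0.0006,35,0,0,0,0,0,0,35]'
python3 -m handwheel '[0,0,0,0,0,0.0006,35,0,0,0,0,0,0,35]'
```

```text
t: 31.6
tcp_pos: [0.585, 0.144, 0.065]
tool_rot: [180.0, 0.0, 99.2]
wrist_force: [1.7, -4.5, 4.1]
width: 0.0389
grip_force: 41.6
t: 31.77
tcp_pos: [0.585, 0.144, 0.065]
tool_rot: [180.0, 0.0, 99.2]
wrist_force: [-0.0, -4.2, 8.8]
width: 0.0391
grip_force: 42.0
```

Home: contact at TCP 0.065, so the underside is 38 mm above the seat. Let go, lift and check.

```bash
python3 -m handwheel '[0,0,0,0,0,-0.0008,35,0,0,0,0,0,0,75,0,0,0,0,0,0,75,0,0,0,0,0,0,75,0,0,0,0,0,0,75]'
python3 -m handwheel '[0,0,0,0,0,-0.005,75,0,0,0,0,0,-0.02,75,0,0,0,0,0,-0.03,75,0,0,0,0,0,-0.03,75,0,0,0,0,0,-0.03,75]'
python3 -m handwheel '[0,0,0,-0.03,0,0,75,0,0,0,-0.03,0,0,75,0,0,0,-0.03,0,0,75,0,0,0,0,0,0,75,0,0,0,0,0,0,75]'
python3 - <<'E'
from h import *
look('wrist','bush_mid',.109); c=look('wrist','washer_mid',.085)
for r in robot.recognise('wrist','bush')[:2]: 
    l,t,R,b=r['extent'];print(r, atz(c,[l,t],.1),atz(c,[R,b],.129))
E
```

```text
t: 32.18
tcp_pos: [0.5843, 0.1445, 0.0643]
tool_rot: [-179.9, -0.0, 99.2]
wrist_force: [0.6, -0.6, 0.5]
width: 0.0641
grip_force: 0.0
t: 32.6
tcp_pos: [0.5844, 0.1442, 0.1812]
tool_rot: [-180.0, -0.0, 99.2]
wrist_force: [0.6, -0.4, -0.1]
width: 0.064
grip_force: 0.0
t: 33.02
tcp_pos: [0.5992, 0.054, 0.1799]
tool_rot: [-180.0, -0.0, 99.0]
wrist_force: [-0.3, -0.2, -0.6]
width: 0.064
grip_force: 0.0
t 33.0667 tcp [0.5991 0.0551 0.1799] rot [-1.7999e+02 -2.0000e-02  9.9110e+01] w 0.0641
bush_mid [319.8  75.5] 0.68 [0.5858 0.1462 0.109 ]
t 33.1667 tcp [0.599  0.0561 0.1799] rot [-1.800e+02 -2.000e-02  9.921e+01] w 0.0641
washer_mid [314.9  76. ] 0.64 [0.5816 0.1482 0.085 ]
washer_mid [315.5  79.7] 0.33 [0.5825 0.1456 0.085 ]
{'extent': [289.1, 47.9, 347.8, 108.7], 'confidence': 0.62} [0.5601864  0.16342572 0.1       ] [0.60766831 0.12892484 0.129     ]
{'extent': [285.5, 55.6, 351.5, 114.5], 'confidence': 0.51} [0.55825331 0.15789663 0.1       ] [0.61090222 0.12555321 0.129     ]
```

The bush, washer and spacer are stacked on the spindle axis and the gripper is clear. Handing in.

```bash
python3 -c "
from workcell import robot
print(robot.close_job())"
```

```text
the job is handed in; nothing more can be done
None
```

I fitted the spacer, washer and bush on the spindle, with the bush over the cross pin and home on the washer, let go of everything and handed the job in at about 33 s; the hand-in returned no verdict.

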